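# Break the lid stay and shut the tool chest gently

### The job

Shut the wooden tool chest. Break the locked folding stay at its knuckle while leaving the lid up, then take the lid by its free edge, swing it about a third of the way down and let go so that it rests there on its own; finally take it by the steel bar on its outer face and lower it gently until it is fully shut, without letting it drop or slam. Let go and leave everything else on the bench where it is.

Things in the scene. Friction and masses are not known exactly. Their poses are not given: they have to be found in the camera images.
- chest: Open-topped wooden tool chest fixed to the bench, 260 (x) x 220 (y) x 115 (z) mm, walls 12 mm. Origin: centre of its underside. Its lid is hinged along the chest's x axis on its +y rim; the chest's front is its -y side. It turns with yaw.
- hinge (a point): Middle of the lid's hinge line: on the chest's rim, 105 mm to +y of the chest's centre, 115 mm above the bench. The hinge axis runs along the chest's x.
- lid (a joint): Lid angle, rad: 0 = propped open by the stay, 75 degrees (1.309 rad) above shut; grows as it closes; 1.309 = fully shut. The hinge is stiff: with the stay broken the lid rests by itself where it is more than about 45 degrees above shut (joint below about 0.52); lower down its weight (0.5 to 0.6 kg) may carry it down and it slams if not held.
- lid_edge (a point): Middle of the free edge of the wooden lid (264 x 220 x 12 mm board), at mid-thickness, 215 mm from the hinge line; the board's under face passes through the hinge line; clear of the bar and stay for a pinch across the thickness from above, along the board.
- lid_bar: Round steel pull bar on the lid's outer face, 12 mm thick, along the hinge direction, turning freely about its own axis, 104 mm clear between its posts. Origin: bar centre, 130 mm from the hinge line along the lid, 45 mm off the outer face (57 mm off the under face). With the lid propped the drawer unit crowds it; take it from above once the lid is a third of the way down (about 50 degrees above shut).
- knuckle (a joint): Fold of the stay at its knuckle, rad: 0 = locked, 11 degrees past straight, against its stop; about 0.19 = straight; above that it is broken and folds freely, down and towards the hinge side. It reads about 2.7 with the lid shut. Stiff: a push of about 3 to 6 N at the knuckle breaks it.
- knuckle_pin (a point): Centre of the knuckle: a dark steel drum 22 mm across, 26 mm long along the chest's x, joining the two 78.5 mm links of the stay that rises from inside the chest's front rim to the lid's inner face, 95 mm to +x of the chest's middle. Push it some 20 mm down and towards the hinge side (45 degrees below level) to break it; folding it much farther draws the lid down.
- drawer_unit: Grey small-drawer unit fixed behind the chest, 270 x 120 x 300 mm high; origin: centre of its underside; its near face is 150 mm to +y of the chest's centre.
- screwdriver: Bystander, screwdriver lying in front of the chest.
- hammer: Bystander, hammer lying on the bench.
- oil_jar: Bystander, jar 52 mm wide, 60 mm high beside the chest.
- stone: Bystander, grey sharpening stone 70 x 30 x 20 mm lying inside the chest.
- punch_cup: Bystander, brass weight 68 mm wide, 65 mm high.
- mug: Bystander, white mug.
- parts_tray: Bystander, wooden tray 140 x 100 x 35 mm.

How it is judged (in metres and radians):
On the way, in this order (a step that is already met when the one before it is completed fails the run):
1. the stay is broken at its knuckle (folded past straight) with the lid still up and untouched (value of joint knuckle above 0.35 rad and value of joint lid below 0.3 rad and contact force between the fingers and lid below 0.3 N), for 0.1 s.
2. the lid board is held by the fingers and swung down at least 10 degrees (contact force between the fingers and lid above 1 N and value of joint lid between 0.18 and 0.62 rad), for 0.1 s.
3. the lid rests by itself about a third of the way down (40 to 64 degrees above shut), let go (value of joint lid between 0.192 and 0.611 rad and velocity of joint lid between -0.05 and 0.05 rad/s and contact force between each of the arm, the fingers and lid below 0.1 N), for 0.3 s.
4. the lid is held by its bar with less than 25 degrees left to go (contact force between the fingers and lid_bar above 1 N and value of joint lid above 0.873 rad), for 0.1 s.
At the end, for the whole second after the job is handed in: The lid is fully shut (within 2 degrees), at rest and let go, with the stay folded away inside (value of joint lid above 1.274 rad and velocity of joint lid between -0.05 and 0.05 rad/s and value of joint knuckle above 1.5 rad); the robot touches nothing.
It fails at once if the lid drops or slams: it moves faster than 1.2 rad/s towards shut (velocity of joint lid above 1.2 rad/s).
It fails at once if a bystander is moved by more than 20 mm (distance of any of screwdriver, hammer, oil_jar, stone, punch_cup, mug, parts_tray from where it was at the start of the episode above 0.02 m).
It also fails if it takes over 64 s, if anything falls off the work surface, if the arm or the gripper's body presses on something with over 40 N, if the wrist force passes 120 N, or if a joint passes its speed limit or range.

### The arm

A 6-joint arm with a two-finger parallel gripper is mounted at the origin on the work surface. World frame = base frame: x ahead of the robot, y to its left, z up, the work surface at z = 0. Lengths are in mm, angles in degrees, forces in N, time in s.
With the tool pointing down it reaches from about 300 to 850 mm from the base axis. Payload 4.2 kg.
Tool frame: the origin (TCP) lies midway between the tips of the shut fingers; the grasp point (between the pads) lies 19 mm behind it (env.grip_depth is the distance from the TCP to the grasp point, in mm); z points along the fingers, y is the line along which they close (so a half turn about z gives the same grasp; the last joint's range is limited). The gripper opens to 91 mm and grips with 3 to 60 N. Pads are 32 mm wide; open, the fingers measure 118 mm over their backs; the gripper's body (76 mm by 178 mm) begins 60 mm behind the grasp point.
Start: joints at [-72.021, 18.312, 89.639, -0, 72.044, -1.146], TCP at [188.394, -543.278, 213.976] pointing down, gripper open.
Joint ranges: [-177.97, 177.97], [-48.28, 115.42], [12.27, 149.76], [-77.06, 257.06], [2.81, 150.46], [-146.56, 146.56]. Speed limits (degrees/s): [147.25, 147.25, 180, 180, 180, 180].

### API

Orientations are given as [roll, pitch, yaw] about the fixed x, y, z axes, in that order (R = Rz(yaw) Ry(pitch) Rx(roll)).
In Python, from workcell import env, eyes gives the robot as it stands.
- The arm moves only by the tool send_rows, never from a script. Its argument "motion" is a list of rows, each a list of 7 numbers: the shift along the world's x, y, z normalised to -1 to 1, where 1 is 0.5 m, then the turn, a rotation vector about the world's x, y, z normalised to -1 to 1, where 1 is 60 degrees, then the opening, from -1 (shut) to 1 (fully open). A call has 1 to 20 rows; each row is the pose to reach, as a shift and turn from the pose commanded when the call began; what a row does not reach only later rows make up. A row lasts 1/8 s, in which the tool goes at most 62.5 mm and 10.7 degrees, less where a joint would pass 70% of its speed; a pose out of reach is approached as far as the arm can. A call with a number of a shift or a turn outside -1 to 1 is refused whole. A call with a gripper value outside its range is refused whole. The fingers move at their own pace and stop on an object; "squeeze" is the grip in N (left out, the last holds). Time passes only in rows, so rows that repeat a pose let the fingers close. It gives the time, the measured TCP pose, the force, the opening and the grip force at its end, in the units of the state.
- env.state(): the state, without advancing time (a new reading comes with each control period).
- eyes.grab_frame(name): name is "scene" or "top" or "wrist"; returns a dict with "pixels" (400x640x3 uint8, red, green, blue), "depth" (400x640 float32, mm along the optical axis (not along the pixel's ray), 0 where there is no reading), "fx", "fy", "cx", "cy" (pixels), "R" (3x3) and "t" (3): a world point X has camera coordinates R X + t; the wrist camera has in their place "T_tool_cam" (4x4, takes a point from camera to tool coordinates, whose origin is the TCP and whose axes are the flange's). Camera axes: x right, y down, z forward; pixel columns grow to the right and rows downward; lengths in mm; the calibration is good to about 2 mm. The wrist camera is an equidistant fisheye: a pixel r from the principal point sees the ray r / f radians off the axis. A picture is of the moment at which its call begins: read the wrist's pose just before it.
- env.job_done(): hands the job in; it is judged then, once.
The state is a dict: "time_s": time; "qpos": joint angles; "qvel": joint speeds; "effort": joint torques, N m; "ee_pos": TCP position; "ee_rot": TCP orientation; "force": force on the tool from outside, world axes, zero at the start; "torque": the same for the moment, N m; "gripper_width": finger opening in mm; "gripper_force": force on a finger pad.
Only numpy, scipy, OpenCV 4.12 (cv2) and the standard library are available. Lean on these libraries where they do the work, as an engineer would, in place of code of your own. Each camera call takes 0.05 s, during which the arm holds its last target. There are 200 camera calls.

## Working session

There is one attempt and no reset: what is moved stays moved. The work goes in short steps, Python scripts to look and compute and a tool call to move; the robot and the scene stay as the last step left them, time stands still between calls to the robot, and variables do not carry over. Pictures are saved under pics/ and viewed, at most 10 in all, crops included, and the job is handed in when it is done.

Besides the shell and the picture viewer there is one more tool, called after ">>>" as name([rows], argument=value, ...), one row to a line, values as JSON. send_rows: Moves the arm, as the interface text tells. Its arguments: {"type":"object","properties":{"motion":{"type":"array"},"squeeze":{"type":"number"}},"required":["motion"]}

```bash
ls; mkdir -p pics; python3 - <<'E'
from workcell import env, eyes
import cv2,numpy as np
for n in ("scene","top"):
    f=eyes.grab_frame(n); cv2.imwrite(f"pics/{n}0.png",f["pixels"][:,:,::-1]); np.savez(f"pics/{n}0.npz",**f)
    print(n,f["fx"],f["R"].round(3).tolist(),f["t"])
print(env.state())
E
```

```text
pics
scene 392.6547589817424 [[0.106, 0.994, -0.012], [0.811, -0.094, -0.577], [-0.575, 0.051, -0.817]] [ -44.37083153 -376.20927297 1620.79561874]
top 374.28632718849826 [[-0.028, -1.0, 0.001], [-0.996, 0.028, -0.088], [0.088, -0.004, -0.996]] [  -2.88509071  604.42723128 1184.04108613]
{'time_s': 0.1, 'qpos': array([-7.20196961e+01,  1.83468517e+01,  8.97008800e+01, -1.08303732e-03,
        7.20396935e+01, -1.14786606e+00]), 'qvel': array([-0.09004874, -0.10497367, -0.15279253, -0.05490552, -0.02273952,
       -0.0345253 ]), 'effort': array([ 2.19802096e-03, -4.13326049e+01, -2.32508129e+01,  7.30441441e-02,
        4.21600300e-02, -6.35714150e-05]), 'ee_pos': array([ 188.25772163, -542.84147427,  213.20569206]), 'ee_rot': array([-1.79912572e+02, -7.21818077e-04,  1.91285042e+01]), 'force': array([0.42909461, 0.04365504, 0.24267537]), 'torque': array([ 0.00729282,  0.04444448, -0.0133303 ]), 'gripper_force': 0.0, 'gripper_width': 91.06481188031033}
```

View pics/scene0.png

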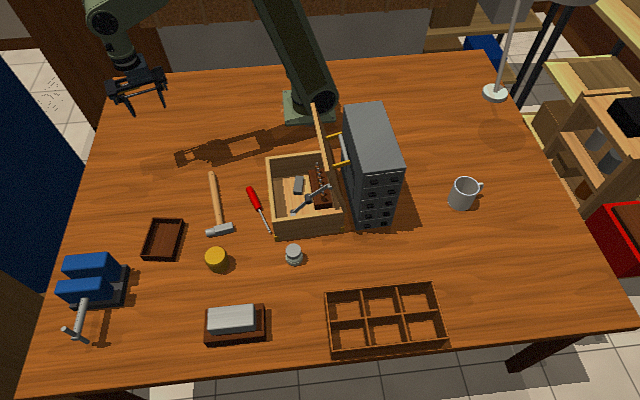

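View pics/top0.png

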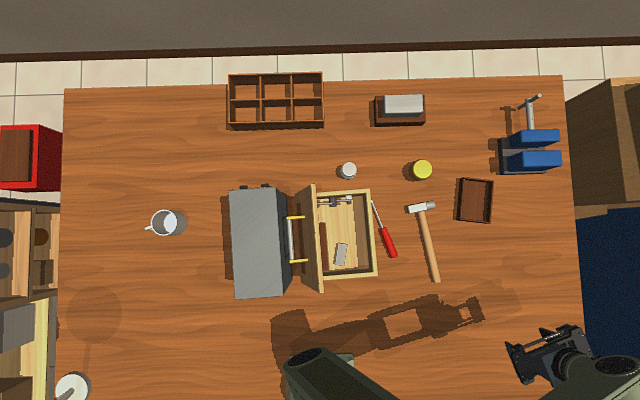

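The views show the chest around top-view (340,235), front facing right (world −y), knuckle at the far end (~(340,201)), the drawer unit at left, the lid up at column ~312. Next I'll measure with depth.

```bash
cat > h.py <<'E'
import numpy as np,cv2
def cloud(f):
    v,u=np.mgrid[0:400,0:640]; d=f["depth"]
    c=np.stack([(u-f["cx"])/f["fx"]*d,(v-f["cy"])/f["fy"]*d,d],-1)
    return (c-f["t"])@f["R"]
def proj(f,X):
    c=f["R"]@np.asarray(X)+f["t"]; return c[0]/c[2]*f["fx"]+f["cx"],c[1]/c[2]*f["fy"]+f["cy"]
def ray(f,u,v):
    d=f["R"].T@np.array([(u-f["cx"])/f["fx"],(v-f["cy"])/f["fy"],1]); return -f["R"].T@f["t"],d
E
python3 - <<'E'
from h import *
for n in ("top","scene"):
    f=np.load(f"pics/{n}0.npz"); P=cloud(f); z=P[...,2]
    m=(abs(z-115)<5)&(f["depth"]>0)&(abs(P[...,0]-480)<250)&(abs(P[...,1])<300)
    k,l,s,c=cv2.connectedComponentsWithStats(m.astype(np.uint8))
    i=1+np.argsort(-s[1:,4])[:3]
    for j in i:
        Q=P[l==j]; print(n,s[j],c[j].round(),cv2.minAreaRect(Q[:,:2].astype(np.float32)),Q[:,2].mean())
    # drawer top
    m=(abs(z-300)<6)&(abs(P[...,1]-150)<250)
    k,l,s,c=cv2.connectedComponentsWithStats(m.astype(np.uint8)); j=1+np.argmax(s[1:,4])
    print("drawer",cv2.minAreaRect(P[l==j][:,:2].astype(np.float32)),P[l==j][:,2].mean())
    im=f["pixels"]; 
    r=(slice(170,310),slice(215,400)) if n=="top" else (slice(90,250),slice(230,420))
    cv2.imwrite(f"pics/{n}c.png",cv2.resize(im[r][:,:,::-1],None,fx=4,fy=3.7,interpolation=2)) if 0 else cv2.imwrite(f"pics/{n}c.png",cv2.resize(im[r][:,:,::-1],None,fx=3.5,fy=3.5,interpolation=cv2.INTER_CUBIC))
E
```

```text
top [316 188  62  92 764] [357. 234.] ((481.5371398925781, -88.71813201904297), (260.3145751953125, 161.71282958984375), 3.0939013957977295) 113.69971638104231
top [295 200   1   7   7] [295. 203.] ((576.4578857421875, 62.42682647705078), (0.2348446249961853, 17.725704193115234), 87.88102722167969) 115.61027383075852
top [300 267   1   6   6] [300. 270.] ((379.87115478515625, 52.021427154541016), (0.19089166820049286, 15.357320785522461), 87.41407775878906) 116.50621145929779
drawer ((469.4246826171875, 150.529296875), (269.8610534667969, 120.5453109741211), 2.939401626586914) 298.438305377621
scene [265 150  82  73 759] [292. 192.] ((480.89093017578125, -57.146217346191406), (265.4147644042969, 223.7541046142578), 3.3717119693756104) 114.75382707887391
scene [357 205  40   8  91] [376. 209.] ((605.096923828125, 157.01136779785156), (119.48396301269531, 14.769383430480957), 87.68684387207031) 115.46692050696187
scene [355 199   2   6   6] [356. 202.] ((571.7727661132812, 96.62569427490234), (16.76993179321289, 0.6890040040016174), 3.494457721710205) 116.16859554080781
drawer ((470.86260986328125, 151.17080688476562), (273.72735595703125, 121.0069351196289), 2.868722438812256) 299.7505547843141
```

View pics/topc.png

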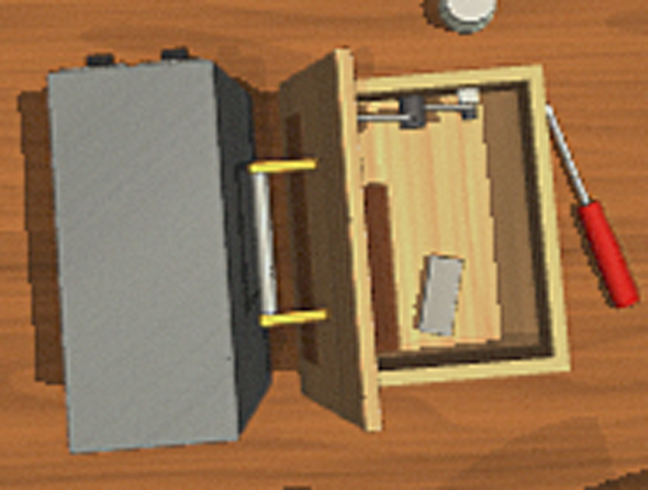

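View pics/scenec.png

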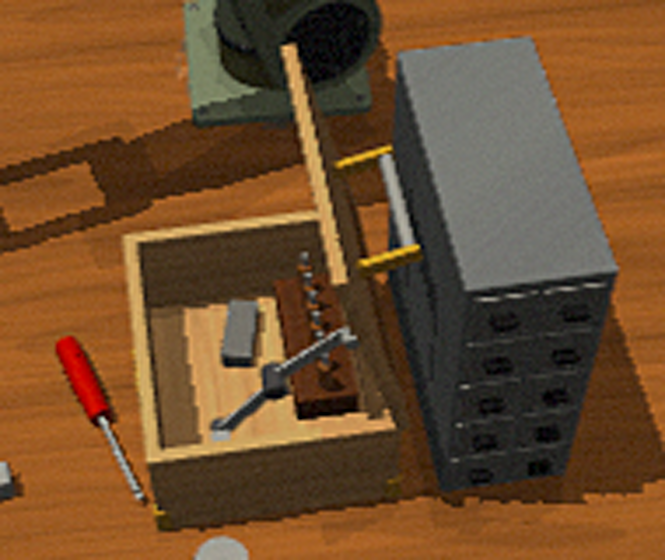

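```bash
cat >> h.py <<'E'
C=np.array([480.8,-58.3,0]); YAW=np.radians(2.93)
Rc=np.array([[np.cos(YAW),-np.sin(YAW),0],[np.sin(YAW),np.cos(YAW),0],[0,0,1]])
def toc(X): return (np.asarray(X)-C)@Rc
def tow(X): return Rc@np.asarray(X,float)+C
E
python3 - <<'E'
from h import *
R=[]
for n,(u,v) in dict(top=(332.7,202),scene=(308.6,198.6)).items():
    f=np.load(f"pics/{n}0.npz"); P=toc(cloud(f)); im=f["pixels"].astype(int)
    m=(im.max(2)<110)&(abs(P[...,0]-95)<22)&(abs(P[...,1]+20)<90)&(P[...,2]>40)&(P[...,2]<280)
    w=np.zeros_like(m); w[int(v)-9:int(v)+10,int(u)-9:int(u)+10]=1; m&=w
    vv,uu=np.nonzero(m); print(n,len(uu),uu.mean(),vv.mean(),P[m].mean(0),P[m].min(0),P[m].max(0))
    print(P[int(v)-6:int(v)+7,int(u)-6:int(u)+7].round()[::3,::3].tolist())
    R.append(ray(f,u,v))
(o1,d1),(o2,d2)=R
A=np.stack([d1,-d2],1); s=np.linalg.lstsq(A,o2-o1,rcond=None)[0]
p,q=o1+s[0]*d1,o2+s[1]*d2; print("tri",toc(p),toc(q))
for n in("top","scene"):
    f=np.load(f"pics/{n}0.npz");P=toc(cloud(f))
    m=(P[...,2]>205)&(P[...,2]<330)&(abs(P[...,0])<128)&(P[...,1]>30)&(P[...,1]<80);Q=P[m]
    print(n,len(Q),Q.min(0),Q.max(0)); E=Q[Q[:,2]>Q[:,2].max()-6]; print(E.min(0),E.max(0),E.mean(0))
E
```

```text
top 69 332.5652173913044 201.1159420289855 [ 95.2851481    4.82981404 160.66728433] [ 81.27092946 -15.17855741  50.36921982] [116.99526929  21.30359823 171.82803215]
[[[117.0, 21.0, 98.0], [117.0, 12.0, 84.0], [117.0, 2.0, 73.0], [117.0, -7.0, 67.0], [117.0, -17.0, 58.0]], [[114.0, 21.0, 13.0], [102.0, 15.0, 165.0], [101.0, 6.0, 169.0], [100.0, -2.0, 165.0], [112.0, -19.0, 8.0]], [[105.0, 21.0, 8.0], [93.0, 15.0, 164.0], [19.0, 42.0, 1233.0], [92.0, -2.0, 166.0], [101.0, -18.0, 12.0]], [[95.0, 22.0, 10.0], [85.0, 16.0, 160.0], [84.0, 8.0, 165.0], [83.0, -1.0, 166.0], [92.0, -17.0, 9.0]], [[85.0, 23.0, 14.0], [84.0, 13.0, 13.0], [84.0, 3.0, 9.0], [83.0, -7.0, 7.0], [82.0, -16.0, 9.0]]]
scene 108 308.23148148148147 199.0462962962963 [ 98.58242145   5.52392797 162.37548513] [ 84.20755231 -23.85127612 126.82447542] [109.84799017  32.88225568 189.78854364]
[[[-34.0, -2.0, 19.0], [-37.0, 8.0, 13.0], [-33.0, 18.0, 16.0], [-33.0, 29.0, 14.0], [89.0, 25.0, 180.0]], [[-27.0, -3.0, 12.0], [87.0, -2.0, 169.0], [91.0, 6.0, 172.0], [94.0, 15.0, 174.0], [93.0, 24.0, 172.0]], [[-11.0, -5.0, 18.0], [95.0, -3.0, 165.0], [98.0, 5.0, 168.0], [99.0, 14.0, 167.0], [12.0, 33.0, 40.0]], [[1.0, -7.0, 17.0], [101.0, -5.0, 159.0], [106.0, 4.0, 163.0], [105.0, 13.0, 160.0], [25.0, 31.0, 42.0]], [[98.0, -14.0, 141.0], [99.0, -5.0, 140.0], [759.0, -55.0, 1106.0], [14.0, 22.0, 11.0], [28.0, 30.0, 29.0]]]
tri [ 92.91881349   4.53411164 156.98746299] [ 93.27445197   7.26307799 156.91714802]
top 1201 [-127.96240062   49.15113164  248.79752569] [127.50470789  79.93985959 329.29525318]
[-127.96240062   49.69970726  323.29760833] [126.99180767  61.1550213  329.29525318] [  2.99351703  56.31957892 324.58845828]
scene 510 [-127.83758862   49.75783851  205.32868075] [127.89340491  79.95587674 328.09039622]
[-127.71062956   49.75783851  322.09120555] [127.89340491  61.99766539 328.09039622] [  7.66039217  56.0739376  324.56187511]
```

The knuckle is at chest-frame (95, 5.5, 157), and the lid edge measured (55, 324), which matches the model. Next is a helper that converts chest-frame targets into row numbers.

```bash
cat >> h.py <<'E'
from scipy.spatial.transform import Rotation as Ro
def rows(targets,st):
    "targets: (chest xyz of TCP, tilt deg about chest x); prints normalised shift+turn from state st"
    R0=Ro.from_euler("xyz",st["ee_rot"],degrees=True)
    for X,tilt in targets:
        Rt=Ro.from_matrix(Rc)*Ro.from_euler("x",180+tilt,degrees=True)
        print(np.round(np.r_[(tow(X)-st["ee_pos"])/500,np.degrees((Rt*R0.inv()).as_rotvec())/60],3).tolist())
E
python3 - <<'E'
from h import *; from workcell import env
rows([((95,-130,300),20),((95,-130,300),40),((95,-30,195),40)],env.state())
E
```

```text
[0.788, 0.719, 0.174, 0.327, 0.064, -0.267]
[0.788, 0.719, 0.174, 0.655, 0.128, -0.259]
[0.778, 0.919, -0.036, 0.655, 0.128, -0.259]
```

>>> send_rows([
  [0.1,0.1,0.17,0,0,0,-1],
  [0.2,0.2,0.174,0.1,0.02,-0.05,-1],
  [0.3,0.28,0.174,0.2,0.04,-0.1,-1],
  [0.38,0.36,0.174,0.3,0.06,-0.15,-1],
  [0.46,0.44,0.174,0.4,0.08,-0.2,-1],
  [0.54,0.52,0.174,0.5,0.1,-0.23,-1],
  [0.63,0.6,0.174,0.6,0.12,-0.25,-1],
  [0.71,0.66,0.174,0.655,0.128,-0.259,-1],
  [0.788,0.719,0.174,0.655,0.128,-0.259,-1],
  [0.788,0.719,0.174,0.655,0.128,-0.259,-1],
  [0.788,0.719,0.174,0.655,0.128,-0.259,-1],
  [0.788,0.719,0.174,0.655,0.128,-0.259,-1],
])

```text
time_s: 1.6
ee_pos: [581.5, -184.8, 301.1]
ee_rot: [-140.1, 0.0, 2.8]
force: [0.1, 0.7, 0.2]
gripper_width: 0.9
gripper_force: 0.0
```

```bash
python3 - <<'E'
from h import *; from workcell import env
s=env.state(); print(s["time_s"],toc(s["ee_pos"]),s["ee_rot"],s["qpos"],s["force"])
rows([((95,-30,195),40),((95,-5,168),40),((95,4,159),40),((95,11.7,150.6),40),((95,14,148),40)],s)
E
```

```text
1.6 [  94.14826384 -131.47475767  301.05552423] [-1.40104582e+02  4.77591168e-02  2.84150603e+00] [-34.93549491  31.1652088   67.55218577  31.76930302 105.81836665
  54.30671559] [0.14017516 0.73237042 0.21328867]
[-0.009, 0.203, -0.212, 0.002, -0.001, 0.001]
[-0.011, 0.253, -0.266, 0.002, -0.001, 0.001]
[-0.012, 0.271, -0.284, 0.002, -0.001, 0.001]
[-0.013, 0.286, -0.301, 0.002, -0.001, 0.001]
[-0.013, 0.291, -0.306, 0.002, -0.001, 0.001]
```

>>> send_rows([
  [-0.005,0.1,-0.1,0,0,0,-1],
  [-0.009,0.203,-0.212,0,0,0,-1],
  [-0.01,0.235,-0.245,0,0,0,-1],
  [-0.011,0.253,-0.266,0,0,0,-1],
  [-0.012,0.262,-0.275,0,0,0,-1],
  [-0.012,0.271,-0.284,0,0,0,-1],
  [-0.012,0.279,-0.292,0,0,0,-1],
  [-0.013,0.286,-0.3,0,0,0,-1],
  [-0.013,0.29,-0.304,0,0,0,-1],
  [-0.013,0.29,-0.304,0,0,0,-1],
  [-0.013,0.29,-0.304,0,0,0,-1],
])

```text
time_s: 2.98
ee_pos: [576.2, -38.7, 149.1]
ee_rot: [-140.1, -0.0, 2.9]
force: [1.2, -3.4, 1.0]
gripper_width: 0.4
gripper_force: 1.4
```

```bash
python3 - <<'E'
from h import *; from workcell import env,eyes
s=env.state(); print(toc(s["ee_pos"]),s["force"])
for n in ("scene","top"):
    f=eyes.grab_frame(n); np.savez(f"pics/{n}1.npz",**f)
    P=toc(cloud(f)); m=(P[...,2]>290)&(P[...,2]<330)&(P[...,0]>-128)&(P[...,0]<40)&(P[...,1]>0)&(P[...,1]<80); Q=P[m]
    E=Q[Q[:,2]>Q[:,2].max()-6]; print(n,E.mean(0),E.max(0))
    r=(slice(170,310),slice(215,400)) if n=="top" else (slice(90,250),slice(230,420))
    cv2.imwrite(f"pics/{n}1.png",cv2.resize(f["pixels"][r][:,:,::-1],None,fx=3.5,fy=3.5,interpolation=cv2.INTER_CUBIC))
E
```

```text
[ 96.30416344  14.65457606 149.11294346] [ 1.17813348 -3.39390337  1.01459619]
scene [-40.34668151  48.99340463 322.6877654 ] [ 39.37475257  55.06731472 326.72430179]
top [-46.45254773  49.40193368 322.53972146] [ 38.57920044  53.8436603  327.25415615]
```

View pics/scene1.png

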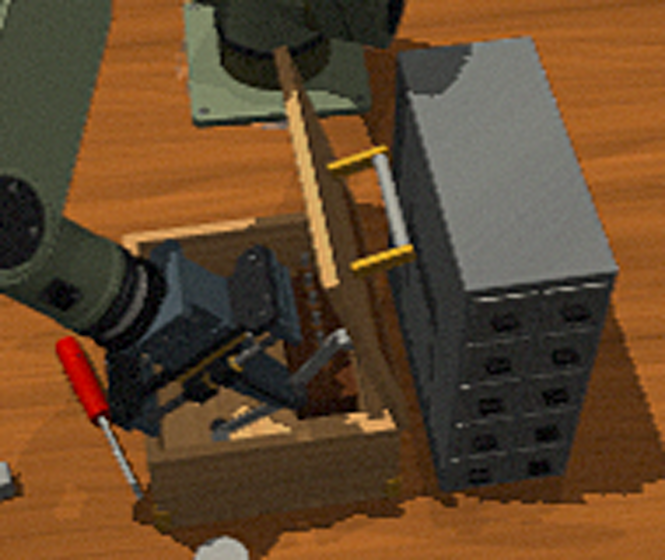

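The scene view shows the links kinked downward at about (285,385) and the lid still up. I'll back off, open the fingers and move above the lid edge.

```bash
python3 - <<'E'
from h import *; from workcell import env
rows([((95,-60,225),40),((50,-60,330),25),((0,10,400),17)],env.state())
E
```

```text
[0.005, -0.149, 0.152, 0.001, 0.0, 0.0]
[-0.085, -0.154, 0.362, -0.248, -0.012, 0.0]
[-0.192, -0.019, 0.502, -0.381, -0.019, 0.0]
```

>>> send_rows([
  [0.0,-0.05,0.05,0,0,0,-1],
  [0.005,-0.149,0.152,0,0,0,-1],
  [-0.04,-0.15,0.25,-0.12,0,0,-1],
  [-0.085,-0.154,0.362,-0.248,-0.012,0,-1],
  [-0.13,-0.1,0.44,-0.3,-0.015,0,0.1],
  [-0.192,-0.019,0.502,-0.381,-0.019,0,0.1],
  [-0.192,-0.019,0.502,-0.381,-0.019,0,0.1],
  [-0.192,-0.019,0.502,-0.381,-0.019,0,0.1],
  [-0.192,-0.019,0.502,-0.381,-0.019,0,0.1],
])

```text
time_s: 4.2
ee_pos: [480.0, -48.9, 398.0]
ee_rot: [-162.9, 0.3, 2.9]
force: [0.3, -0.1, -0.3]
gripper_width: 47.2
gripper_force: 0.0
```

```bash
cat >> h.py <<'E'
H=np.array([0,105.,115.])
def lidangle(f,xmin=-128,xmax=128):
    "deg above shut, from the outline of the board's free edge (farthest points from hinge)"
    P=toc(cloud(f)); d=P-H; r=np.hypot(d[...,1],d[...,2])
    a=np.degrees(np.arctan2(d[...,2],-d[...,1]))
    m=(f["depth"]>0)&(P[...,0]>xmin)&(P[...,0]<xmax)&(r>205)&(r<219)&(a>5)&(a<85)
    return m.sum(),np.percentile(a[m],[2,25,50,75,98]).round(1)
E
python3 - <<'E'
from h import *; from workcell import env,eyes
s=env.state(); print(s["time_s"],toc(s["ee_pos"]),s["ee_rot"],s["gripper_width"],s["force"])
f=eyes.grab_frame("scene"); np.savez("pics/s2.npz",**f)
for n in ("scene0","scene1","top0","s2"): print(n,lidangle(np.load(f"pics/{n}.npz"),-128,-50), lidangle(np.load(f"pics/{n}.npz"),60,128))
E
```

```text
4.2 [-3.04278371e-01  9.44574104e+00  3.98024626e+02] [-162.88000112    0.28411137    2.86520636] 47.169195420665595 [ 0.29236874 -0.09495946 -0.29225235]
scene0 (np.int64(83), array([75.1, 75.9, 76.8, 77.6, 78.3])) (np.int64(99), array([75.1, 75.9, 76.8, 77.7, 78.3]))
scene1 (np.int64(86), array([73.2, 74. , 74.9, 75.8, 76.4])) (np.int64(525), array([14.6, 44.6, 55. , 61.2, 76.2]))
top0 (np.int64(184), array([74.9, 75.8, 76.6, 77.6, 78.1])) (np.int64(149), array([74.9, 75.9, 76.7, 77.6, 78.1]))
s2 (np.int64(48), array([73.2, 74.6, 75.7, 76.1, 76.4])) (np.int64(98), array([73.1, 74. , 74.9, 75.7, 76.3]))
```

Lid at ~73.2° above shut (joint ≈0.03). Next come the descent, pinch and swing numbers.

```bash
cat >> h.py <<'E'
def onlid(th,s,n=6,x=0):
    t=np.radians(th); return H+np.array([x,-s*np.cos(t)+n*np.sin(t),s*np.sin(t)+n*np.cos(t)])
E
python3 - <<'E'
from h import *; from workcell import env
rows([(onlid(73.2,s),16.8) for s in (255,222,205,187)],env.state())
E
```

```text
[-0.002, 0.055, -0.074, -0.005, -0.005, 0.001]
[-0.003, 0.074, -0.138, -0.005, -0.005, 0.001]
[-0.004, 0.084, -0.17, -0.005, -0.005, 0.001]
[-0.004, 0.095, -0.205, -0.005, -0.005, 0.001]
```

>>> send_rows([
  [-0.002,0.055,-0.074,0,0,0,0.1],
  [-0.002,0.055,-0.074,-0.005,-0.005,0,0.1],
  [-0.003,0.065,-0.105,-0.005,-0.005,0,0.1],
  [-0.003,0.074,-0.138,-0.005,-0.005,0,0.1],
  [-0.004,0.084,-0.17,-0.005,-0.005,0,0.1],
  [-0.004,0.095,-0.205,-0.005,-0.005,0,0.1],
  [-0.004,0.095,-0.205,-0.005,-0.005,0,0.1],
  [-0.004,0.095,-0.205,-0.005,-0.005,0,-0.3],
  [-0.004,0.095,-0.205,-0.005,-0.005,0,-0.5],
  [-0.004,0.095,-0.205,-0.005,-0.005,0,-0.7],
  [-0.004,0.095,-0.205,-0.005,-0.005,0,-0.9],
  [-0.004,0.095,-0.205,-0.005,-0.005,0,-1],
  [-0.004,0.095,-0.205,-0.005,-0.005,0,-1],
], squeeze=15)

```text
time_s: 5.88
ee_pos: [478.1, -1.6, 297.6]
ee_rot: [-163.4, -0.3, 2.9]
force: [-0.0, -4.8, 1.7]
gripper_width: 12.1
gripper_force: 15.0
```

```bash
python3 - <<'E'
from h import *; from workcell import env,eyes
s=env.state(); print(s["time_s"],toc(s["ee_pos"]),s["ee_rot"],s["gripper_width"],s["gripper_force"],s["force"])
f=eyes.grab_frame("scene"); print(lidangle(f,70,128))
rows([(onlid(t,187),90-t) for t in np.linspace(73.2,48.2,11)],s)
E
```

```text
5.875 [1.59040606e-01 5.67716189e+01 2.97572536e+02] [-163.3966152    -0.26341808    2.89810629] 12.127829724652557 14.998919069766998 [-0.03991455 -4.81159267  1.66957808]
(np.int64(86), array([73.4, 74.3, 75.1, 76. , 76.6]))
[-0.0, -0.0, -0.004, 0.003, 0.005, 0.001]
[0.0, -0.016, -0.008, 0.045, 0.007, 0.001]
[0.001, -0.031, -0.013, 0.086, 0.009, 0.001]
[0.002, -0.046, -0.019, 0.128, 0.011, 0.001]
[0.003, -0.061, -0.026, 0.17, 0.013, 0.001]
[0.004, -0.076, -0.033, 0.211, 0.015, 0.001]
[0.004, -0.09, -0.041, 0.253, 0.017, 0.001]
[0.005, -0.104, -0.049, 0.294, 0.019, 0.001]
[0.006, -0.118, -0.058, 0.336, 0.021, 0.001]
[0.006, -0.131, -0.068, 0.378, 0.024, 0.001]
[0.007, -0.144, -0.078, 0.419, 0.026, 0.001]
```

>>> send_rows([
  [0.0,-0.008,-0.002,0.022,0.003,0,-1],
  [0.0,-0.016,-0.005,0.043,0.004,0,-1],
  [0.001,-0.031,-0.01,0.085,0.006,0,-1],
  [0.002,-0.046,-0.016,0.127,0.008,0,-1],
  [0.003,-0.061,-0.023,0.168,0.01,0,-1],
  [0.004,-0.076,-0.03,0.21,0.012,0,-1],
  [0.004,-0.09,-0.038,0.251,0.014,0,-1],
  [0.005,-0.104,-0.046,0.292,0.016,0,-1],
  [0.006,-0.118,-0.055,0.335,0.018,0,-1],
  [0.006,-0.131,-0.065,0.376,0.02,0,-1],
  [0.006,-0.137,-0.07,0.396,0.022,0,-1],
  [0.006,-0.137,-0.07,0.396,0.022,0,-1],
  [0.006,-0.137,-0.07,0.396,0.022,0,-1],
  [0.006,-0.137,-0.07,0.396,0.022,0,-1],
])

```text
time_s: 7.68
ee_pos: [481.6, -71.0, 262.3]
ee_rot: [-139.6, -0.2, 2.8]
force: [0.2, -8.3, 4.2]
gripper_width: 12.0
gripper_force: 15.0
```

```bash
python3 - <<'E'
from h import *; from workcell import env,eyes
s=env.state(); print(s["time_s"],toc(s["ee_pos"]),s["ee_rot"],s["gripper_width"],s["gripper_force"],s["force"])
f=eyes.grab_frame("scene"); print(lidangle(f,70,128),lidangle(f,-128,-70))
a=180+s["ee_rot"][0]
print(a)
d=np.array([0,np.sin(np.radians(a)),-np.cos(np.radians(a))]); X=toc(s["ee_pos"])
rows([(X-d*k,a) for k in (20,50,90)],s)
E
```

```text
7.675 [ 1.53794025e-01 -1.27254854e+01  2.62306744e+02] [-139.56102383   -0.2037235     2.7537299 ] 11.954919825115365 15.01135066151619 [ 0.2053174  -8.25559542  4.16479005]
(np.int64(91), array([49.6, 51.1, 52.3, 52.7, 53.1])) (np.int64(4), array([50.5, 51.6, 52. , 52.3, 52.7]))
40.438976174048975
[0.001, -0.026, 0.03, -0.0, 0.003, 0.003]
[0.003, -0.065, 0.076, -0.0, 0.003, 0.003]
[0.006, -0.117, 0.137, -0.0, 0.003, 0.003]
```

Lid at about 50°. Opening and withdrawing along the board.

>>> send_rows([
  [0,0,0,0,0,0,-0.6],
  [0,0,0,0,0,0,-0.4],
  [0,0,0,0,0,0,-0.2],
  [0,0,0,0,0,0,-0.1],
  [0,0,0,0,0,0,-0.1],
  [0,0,0,0,0,0,-0.1],
  [0,0,0,0,0,0,-0.1],
  [0.001,-0.013,0.015,0,0,0,-0.1],
  [0.001,-0.026,0.03,0,0,0,-0.1],
  [0.002,-0.045,0.053,0,0,0,-0.1],
  [0.003,-0.065,0.076,0,0,0,-0.1],
  [0.005,-0.09,0.107,0,0,0,-0.1],
  [0.006,-0.117,0.137,0,0,0,-0.1],
  [0.006,-0.117,0.137,0,0,0,-0.1],
])

```text
time_s: 9.48
ee_pos: [484.5, -129.1, 332.0]
ee_rot: [-139.6, -0.2, 2.8]
force: [0.6, 0.7, -0.6]
gripper_width: 41.0
gripper_force: 0.0
```

```bash
python3 - <<'E'
from h import *; from workcell import env,eyes
s=env.state(); print(s["time_s"],toc(s["ee_pos"]),s["ee_rot"],s["gripper_width"],s["force"])
f=eyes.grab_frame("scene"); np.savez("pics/s3.npz",**f); print(lidangle(f,70,128),lidangle(f,-128,-70))
cv2.imwrite("pics/s3.png",cv2.resize(f["pixels"][70:250,210:420,::-1],None,fx=3.3,fy=3.3,interpolation=cv2.INTER_CUBIC))
P=toc(cloud(f)); im=f["pixels"].astype(int)
b=onlid(50.3,130,57); print("bar pred",b,proj(f,tow(b)))
m=(abs(P[...,0])<50)&(np.hypot(P[...,1]-b[1],P[...,2]-b[2])<25); Q=P[m]; print(len(Q),Q.mean(0),np.percentile(Q,[5,95],axis=0))
rows([((0,-20,370),20),((0,60,370),0),(b+[0,0,45],0),(b+[0,0,-16],0)],s)
E
```

```text
9.475 [ 4.96759983e-02 -7.08674571e+01  3.31980324e+02] [-139.60108753   -0.24214839    2.77535486] 41.03913988988366 [ 0.60616538  0.66889915 -0.56007808]
(np.int64(89), array([49.8, 51.2, 52.2, 52.7, 53.3])) (np.int64(69), array([49.7, 50.8, 52.2, 52.6, 53.1]))
bar pred [  0.          65.81595836 251.43170775] (np.float64(322.87075311754313), np.float64(151.286839038077))
107 [ -0.41817587  62.94445532 255.29261227] [[-44.78365989  58.21746813 251.34217523]
 [ 43.42364387  68.42226535 258.45092513]]
[-0.005, 0.102, 0.076, -0.34, -0.013, 0.002]
[-0.013, 0.261, 0.076, -0.673, -0.03, 0.001]
[-0.014, 0.273, -0.071, -0.673, -0.03, 0.001]
[-0.014, 0.273, -0.193, -0.673, -0.03, 0.001]
```

View pics/s3.png

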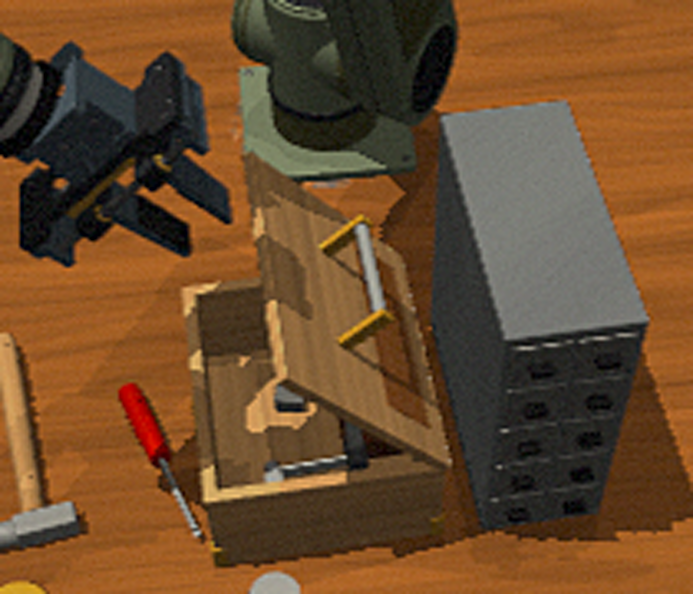

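The view shows the lid resting at ~50° with the bar at (370,265) where predicted. I'll approach the bar from above with the tool vertical.

>>> send_rows([
  [-0.002,0.03,0.06,-0.1,-0.005,0,-0.1],
  [-0.004,0.07,0.09,-0.25,-0.01,0,-0.1],
  [-0.006,0.12,0.09,-0.42,-0.02,0,-0.1],
  [-0.01,0.19,0.09,-0.58,-0.025,0,-0.1],
  [-0.014,0.273,0.06,-0.673,-0.03,0,-0.1],
  [-0.014,0.273,0.0,-0.673,-0.03,0,-0.1],
  [-0.014,0.273,-0.06,-0.673,-0.03,0,-0.1],
  [-0.014,0.273,-0.071,-0.673,-0.03,0,-0.1],
  [-0.014,0.273,-0.071,-0.673,-0.03,0,-0.1],
  [-0.014,0.273,-0.071,-0.673,-0.03,0,-0.1],
])

```text
time_s: 10.78
ee_pos: [477.5, 8.4, 296.7]
ee_rot: [-179.9, -0.0, 2.8]
force: [0.0, -1.0, -0.3]
gripper_width: 41.0
gripper_force: 0.0
```

```bash
python3 - <<'E'
from h import *; from workcell import env,eyes
s=env.state(); print(s["time_s"],toc(s["ee_pos"]),s["ee_rot"],s["gripper_width"],s["force"])
f=eyes.grab_frame("scene"); print(lidangle(f,70,128))
b=onlid(50.3,130,57); rows([(b+[0,0,k],0) for k in (20,-16)],s)
E
```

```text
10.775 [1.65330098e-01 6.68163387e+01 2.96659829e+02] [-1.79920736e+02 -2.01043270e-02  2.80860419e+00] 40.95595576856627 [ 0.00579341 -0.99174733 -0.25066509]
(np.int64(93), array([50.1, 51.2, 52.3, 52.8, 53.1]))
[-0.0, -0.002, -0.05, -0.001, 0.0, 0.002]
[-0.0, -0.002, -0.122, -0.001, 0.0, 0.002]
```

>>> send_rows([
  [0,-0.002,-0.03,0,0,0,-0.1],
  [0,-0.002,-0.06,0,0,0,-0.1],
  [0,-0.002,-0.09,0,0,0,-0.1],
  [0,-0.002,-0.122,0,0,0,-0.1],
  [0,-0.002,-0.122,0,0,0,-0.1],
  [0,-0.002,-0.122,0,0,0,-0.3],
  [0,-0.002,-0.122,0,0,0,-0.5],
  [0,-0.002,-0.122,0,0,0,-0.65],
  [0,-0.002,-0.122,0,0,0,-0.8],
  [0,-0.002,-0.122,0,0,0,-1],
  [0,-0.002,-0.122,0,0,0,-1],
], squeeze=25)

```text
time_s: 12.2
ee_pos: [477.2, 6.3, 234.9]
ee_rot: [179.9, 0.1, 2.9]
force: [-0.2, -5.0, 0.8]
gripper_width: 11.4
gripper_force: 25.0
```

```bash
python3 - <<'E'
from h import *; from workcell import env,eyes
s=env.state(); print(s["time_s"],toc(s["ee_pos"]),s["ee_rot"],s["gripper_width"],s["gripper_force"],s["force"])
f=eyes.grab_frame("scene"); print(lidangle(f,70,128))
X=toc(s["ee_pos"]); b0=onlid(50.3,130,57)
rows([(X+onlid(t,130,57)-b0,0) for t in np.linspace(50.3,0,21)],s)
E
```

```text
12.2 [ -0.28875275  64.69977832 234.88499527] [1.79903360e+02 5.42942497e-02 2.86380122e+00] 11.444681071695475 25.000174641609192 [-0.20774313 -5.00535999  0.77614395]
(np.int64(95), array([49.9, 51.2, 52.4, 52.9, 53.2]))
[0.0, -0.0, -0.0, 0.002, -0.001, 0.001]
[0.001, -0.012, -0.004, 0.002, -0.001, 0.001]
[0.001, -0.024, -0.008, 0.002, -0.001, 0.001]
[0.002, -0.035, -0.013, 0.002, -0.001, 0.001]
[0.002, -0.046, -0.018, 0.002, -0.001, 0.001]
[0.003, -0.057, -0.024, 0.002, -0.001, 0.001]
[0.003, -0.068, -0.03, 0.002, -0.001, 0.001]
[0.004, -0.079, -0.036, 0.002, -0.001, 0.001]
[0.005, -0.089, -0.044, 0.002, -0.001, 0.001]
[0.005, -0.099, -0.051, 0.002, -0.001, 0.001]
[0.006, -0.108, -0.059, 0.002, -0.001, 0.001]
[0.006, -0.118, -0.068, 0.002, -0.001, 0.001]
[0.006, -0.126, -0.076, 0.002, -0.001, 0.001]
[0.007, -0.135, -0.086, 0.002, -0.001, 0.001]
[0.007, -0.143, -0.095, 0.002, -0.001, 0.001]
[0.008, -0.15, -0.105, 0.002, -0.001, 0.001]
[0.008, -0.158, -0.115, 0.002, -0.001, 0.001]
[0.008, -0.164, -0.126, 0.002, -0.001, 0.001]
[0.009, -0.17, -0.137, 0.002, -0.001, 0.001]
[0.009, -0.176, -0.148, 0.002, -0.001, 0.001]
[0.009, -0.181, -0.159, 0.002, -0.001, 0.001]
```

>>> send_rows([
  [0,-0.006,-0.002,0,0,0,-1],
  [0.001,-0.012,-0.004,0,0,0,-1],
  [0.001,-0.024,-0.008,0,0,0,-1],
  [0.002,-0.035,-0.013,0,0,0,-1],
  [0.002,-0.046,-0.018,0,0,0,-1],
  [0.003,-0.057,-0.024,0,0,0,-1],
  [0.003,-0.068,-0.03,0,0,0,-1],
  [0.004,-0.079,-0.036,0,0,0,-1],
  [0.005,-0.089,-0.044,0,0,0,-1],
  [0.005,-0.099,-0.051,0,0,0,-1],
  [0.006,-0.108,-0.059,0,0,0,-1],
  [0.006,-0.118,-0.068,0,0,0,-1],
  [0.006,-0.126,-0.076,0,0,0,-1],
  [0.007,-0.135,-0.086,0,0,0,-1],
  [0.007,-0.143,-0.095,0,0,0,-1],
  [0.007,-0.143,-0.095,0,0,0,-1],
  [0.007,-0.143,-0.095,0,0,0,-1],
])

```text
time_s: 14.38
ee_pos: [480.8, -64.9, 186.0]
ee_rot: [180.0, 0.1, 2.9]
force: [1.6, -6.6, -0.8]
gripper_width: 11.0
gripper_force: 25.0
```

```bash
python3 - <<'E'
from h import *; from workcell import env,eyes
s=env.state(); X=toc(s["ee_pos"]); print(s["time_s"],X,s["ee_rot"],s["gripper_width"],s["gripper_force"],s["force"])
f=eyes.grab_frame("scene"); print(lidangle(f,70,128))
# angle from bar position, assuming TCP 16.5 below bar
b=X+[0,0,16.5]-H; th=np.degrees(np.arctan2(b[2],-b[1])-np.arctan2(57,130)); print("th",th)
b0=onlid(th,130,57)
rows([(X+onlid(t,130,57)-b0,0) for t in np.linspace(th,-1,9)],s)
E
```

```text
14.375 [ -0.33601612  -6.55941921 186.0086313 ] [1.79979279e+02 9.51570789e-02 2.85429513e+00] 11.044493477460822 24.999999403953552 [ 1.55164744 -6.62317    -0.78324803]
(np.int64(72), array([15.7, 16.7, 17.2, 17.8, 18.5]))
th 14.435487027949433
[0.0, 0.0, 0.0, 0.0, -0.002, 0.001]
[0.0, -0.006, -0.008, 0.0, -0.002, 0.001]
[0.001, -0.011, -0.015, 0.0, -0.002, 0.001]
[0.001, -0.017, -0.023, 0.0, -0.002, 0.001]
[0.001, -0.021, -0.032, 0.0, -0.002, 0.001]
[0.001, -0.026, -0.04, 0.0, -0.002, 0.001]
[0.002, -0.031, -0.048, 0.0, -0.002, 0.001]
[0.002, -0.035, -0.057, 0.0, -0.002, 0.001]
[0.002, -0.039, -0.066, 0.0, -0.002, 0.001]
```

>>> send_rows([
  [0,-0.003,-0.004,0,0,0,-1],
  [0,-0.006,-0.008,0,0,0,-1],
  [0.001,-0.011,-0.015,0,0,0,-1],
  [0.001,-0.017,-0.023,0,0,0,-1],
  [0.001,-0.021,-0.032,0,0,0,-1],
  [0.001,-0.026,-0.04,0,0,0,-1],
  [0.002,-0.031,-0.048,0,0,0,-1],
  [0.002,-0.034,-0.054,0,0,0,-1],
  [0.002,-0.036,-0.06,0,0,0,-1],
  [0.002,-0.038,-0.064,0,0,0,-1],
  [0.002,-0.038,-0.066,0,0,0,-1],
  [0.002,-0.038,-0.066,0,0,0,-1],
  [0.002,-0.038,-0.066,0,0,0,-1],
])

```text
time_s: 16.05
ee_pos: [481.9, -82.8, 155.7]
ee_rot: [-179.9, -0.0, 2.8]
force: [-3.2, -3.2, 15.6]
gripper_width: 11.7
gripper_force: 25.0
```

```bash
cat >> h.py <<'E'
def lidplane(f):
    P=toc(cloud(f)); m=(abs(abs(P[...,0])-92)<28)&(P[...,1]<60)&(P[...,1]>-100)&(P[...,2]>112)&(P[...,2]<165)
    Q=P[m]; k=np.polyfit(105-Q[:,1],Q[:,2],1); return len(Q),np.degrees(np.arctan(k[0])),k[1],Q[:,2].mean()
E
python3 - <<'E'
from h import *; from workcell import env,eyes
s=env.state(); X=toc(s["ee_pos"]); print(s["time_s"],X,s["gripper_width"],s["gripper_force"],s["force"])
for n in("scene","top"): print(lidplane(eyes.grab_frame(n)))
E
```

```text
16.05 [ -0.19569793 -24.51623328 155.73031636] 11.729810745503261 25.002423226833344 [-3.2250427  -3.19650527 15.58719826]
(949, np.float64(0.006189001989171855), np.float64(127.08343891587836), np.float64(127.09701026185478))
(1767, np.float64(-0.12854295668266796), np.float64(125.8787609998632), np.float64(125.59134330233005))
```

Fully shut, with 15 N pressing on the rim. I'll release and lift away.

>>> send_rows([
  [0,0,0.002,0,0,0,-0.8],
  [0,0,0.003,0,0,0,-0.5],
  [0,0,0.003,0,0,0,-0.3],
  [0,0,0.003,0,0,0,-0.1],
  [0,0,0.003,0,0,0,-0.1],
  [0,0,0.003,0,0,0,-0.1],
  [0,0,0.02,0,0,0,-0.1],
  [0,0,0.06,0,0,0,-0.1],
  [0,0,0.13,0,0,0,-0.1],
  [0,0,0.22,0,0,0,-0.1],
  [0,0,0.3,0,0,0,-0.1],
  [0,0,0.3,0,0,0,-0.1],
  [0,0,0.3,0,0,0,-0.1],
  [0,0,0.3,0,0,0,-0.1],
])

```text
time_s: 17.9
ee_pos: [480.7, -82.6, 302.7]
ee_rot: [-179.9, 0.3, 2.8]
force: [0.1, -0.3, 1.0]
gripper_width: 40.9
gripper_force: 0.0
```

```bash
python3 - <<'E'
from h import *; from workcell import env,eyes
s=env.state(); print(s["time_s"],toc(s["ee_pos"]),s["gripper_width"],s["force"])
f=eyes.grab_frame("scene"); a=lidplane(f); b=lidplane(eyes.grab_frame("top")); print(a,b)
cv2.imwrite("pics/end.png",f["pixels"][:,:,::-1])
E
```

```text
17.9 [ -1.37991345 -24.29672301 302.70696121] 40.886472460219316 [ 0.11446155 -0.33636331  0.97971097]
(1402, np.float64(-0.06736339961581685), np.float64(127.29144983184973), np.float64(127.14413563128015)) (1513, np.float64(-0.21709557659609338), np.float64(126.14178668571392), np.float64(125.66275116229156))
```

View pics/end.png

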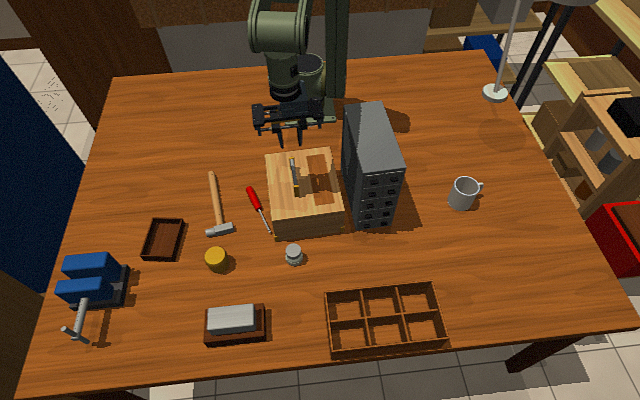

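The lid is shut flat at (305,190), the gripper is clear above it, and the items on the bench sit where they were.

```bash
python3 -c "
from workcell import env
print(env.job_done())"
```

```text
the job is handed in; nothing more can be done
None
```

The chest is shut and the job is handed in at about 18 s of the 64 s limit; no verdict came back. The stay was broken with the lid up and the lid then rested on its own at about 50° above shut. It was lowered by its bar until it measured flat in both cameras. The gripper is clear, and in the last picture the items on the bench look unmoved; the stone is inside the shut chest and could not be checked.

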